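Close the clamp bar of a specimen case

ROBOT

A 7-joint arm with a two-finger parallel gripper is mounted at the origin on the work surface. World frame = base frame: x ahead of the robot, y to its left, z up, the work surface at z = 0. Lengths are in m, angles in rad, forces in N, time in s.
With the tool pointing down it reaches from about 0.35 to 0.9 m from the base axis. Payload 8.1 kg.
Tool frame: the origin (TCP) lies at the very end of the fingers, on their centre line; the grasp point (between the pads) lies 19 mm behind it; z points along the fingers, y is the line along which they close (so a half turn about z gives the same grasp; the last joint's range is limited). The gripper opens to 92 mm and grips with 3 to 60 N. Pads are 19 mm wide; open, the fingers measure 130 mm over their backs; the gripper's body (75 mm by 190 mm) begins 47 mm behind the grasp point.
Start: joints at [-1.343, 0.434, 0.025, 1.573, -0.012, 1.134, -0.075], TCP at [0.203, 0.591, 0.227] pointing down, gripper open.
Joint ranges: [-2.62, 2.62], [-0.44, 2.09], [-1.27, 1.32], [0.08, 2.57], [-1.32, 4.46], [0.12, 2], [-2.74, 2.74]. Speed limits (rad/s): [2.22, 2.22, 3.01, 3.01, 3.14, 3.14, 3.14].

INTERFACE

Orientations are given as a rotation vector (axis times angle).
In Python, from cell import observe, get_image, sign_off, find_in, trace, place_of gives the robot as it stands. The module is installed in compiled form; this text tells all that it offers.
- The arm moves only by the shell command python3 -m handwheel 'ROWS' [OPENING] [FORCE]. ROWS is JSON, a list of rows, each a list of 6 numbers: the shift along the tool's x, y, z each as a share of 0.02 m, from -1 to 1, then the turn, a rotation vector about the tool's x, y, z each as a share of 4 degrees, from -1 to 1. A call has 1 to 8 rows; each row shifts and turns the commanded pose from where the row before left it, along the tool's axes as they then stand; what a row does not reach is not made up. A row lasts 1/12 s, in which the tool goes at most 41.7 mm and 7.16 degrees, less where a joint would pass 70% of its speed; a pose out of reach is approached as far as the arm can. A call with a number of a shift or a turn outside -1 to 1 is refused whole. A call with a gripper value outside its range is refused whole. OPENING is the opening, from 0 (shut) to 1 (fully open), set as the call begins (- or left out, the last holds). The fingers move at their own pace and stop on an object; FORCE is the grip in N (left out, the last holds). Time passes only in rows, so rows that do not move let the fingers close. It gives the time, the measured TCP pose, the force, the opening and the grip force at its end, in the units of the state.
- observe(): the state, without advancing time (a new reading comes with each control period).
- get_image(name): name is "scene" or "top"; returns a dict with "image" (384x512x3 uint8, red, green, blue), "fx", "fy", "cx", "cy" (pixels), "position" and "orientation" of the camera in the world. Camera axes: x right, y down, z forward; pixel columns grow to the right and rows downward; lengths in m; the calibration is good to about 2 mm. A picture is of the moment at which its call begins. There is no depth.
- sign_off(): hands the job in; it is judged then, once.
Trained networks look in the newest picture that a camera, given by its name, has taken for a name from the list of things; names that differ only in an ending like _2 or _b are one class to them, and where a whole thing is asked for, a point or a joint stands for the part that bears it (a point fixed in the world has none). Each returns a list of dicts, best first, with "score" (0 to 1); they miss things now and then, are a little off and sometimes report something else, mostly with a low value. They report only what shows in the picture. A call takes as long as a camera call.
- find_in(label, camera): "rect" ([centre column, centre row, width, height] as shares, 0 to 1, of the picture: columns of its width, rows of its height, round what is visible of it).
- trace(label, camera): "region" (384x512 bool, what is visible of it) and "rect" ([centre column, centre row, width, height] as shares, 0 to 1, of the picture: columns of its width, rows of its height, round what is visible of it).
- place_of(label, camera): "point" ([column, row] as shares, 0 to 1, of the picture: columns of its width, rows of its height: a listed point, or the origin of a listed thing).
The state is a dict: "clock": time; "joints": joint angles; "dq": joint speeds; "joint_efforts": joint torques, N m; "position": TCP position; "ee_rot": TCP orientation; "force": force on the tool from outside, world axes, zero at the start; "ft_torque": the same for the moment, N m; "width": opening from 0.0 (shut) to 1.0 (fully open); "gripper_force": force on a finger pad.
Only numpy, scipy, OpenCV 4.12 (cv2) and the standard library are available. Lean on these libraries where they do the work, as an engineer would, in place of code of your own. Each camera call takes 0.05 s, during which the arm holds its last target. There are 200 camera calls.

TASK

The lid clamp of the specimen case stands open: push its bar over the lid with the fingers, without slamming it, then press it down until the spring bolt of the green catch has snapped over its end and it stays down by itself. The catch is set a little higher or lower each time, so feel for the seat and do not force the bar down hard once it is home; leave everything else where it stands.

Things in the scene. Friction and masses are not known exactly. Their poses are not given: they have to be found in the camera images.
- case: Fixed cream case, 220 x 320 mm (its own x by y), plywood lid 228 x 328 mm, lid top 75 mm above the table. Origin: centre of the underside. The bar swings in its y-z plane at x = 0: closed it points along the case's -y, open to +y. On the lid, the dark hinge bracket stands at y = +80 mm (60 mm along x, ears up to 116 mm above the table).
- pivot (a point): Hinge axis of the clamp bar at mid width, on the case at (0, 80, 105) mm in the case's frame; the axis runs along the case's x.
- tip (a point): Centre of the steel cross nose ending the bar, 150 mm from the pivot: a round of 5 mm radius, 26 mm long. It snaps under the bolt. The bar is 24 mm wide, 8 mm thick (faces 4 mm either side of the line pivot-tip). A red pressing pad, 26 mm wide, lies on its upper (when closed) face, 88 to 132 mm from the pivot, its top 7 mm off that line.
- hook (a joint): Angle of the bar, rad: 0 = level, closed at the catch's middle setting; pi/2 = upright; more = leaning open to the case's +y (starts 2.1 to 2.65; limits -0.08, 2.85). Tip = pivot + 150 mm x (-cos along the case's y, sin up). Stiff hinge (0.22 N m): the bar stays where it is left. Fully home it lies between -0.05 and 0.06, by the catch's setting.
- bolt (a joint): Sprung brass bolt in the catch, m: 0 = out; the bar's nose pushes it back (to about 0.008) and it snaps to 0 once the nose is under it. The nose meets its sloping face at 0.09 to 0.19 rad; passing takes about 7 to 12 N pushed down on the red pad, 110 mm from the pivot. A hard seat is 2 mm below the bolted nose. Height of bolt and seat together: unknown within +-7 mm.
- catch: Fixed green post of the catch: the housing only; seat and bolt sit in it at an unknown height. 60 mm along x, y from 59 to 114 mm on the case's -y side, cheeks up to 131 mm above the table. Origin: centre of its foot, at (0, -85, 75) mm in the case's frame. Pressing the bar into it with over 25 N (about 34 N on the red pad) counts as forcing.
- tin: Loose aluminium tin, 42 mm diameter, 32 mm high, standing on the case's lid beside the bar. Origin: centre of the underside. Leave alone.
- flask: Violet drinking flask, 68 mm diameter, 200 mm high, at the left. Origin: centre of the underside. Leave alone.
- sprayer: Orange spray bottle with white head, 60 mm diameter, 172 mm high, at the right. Origin: centre of the underside. Leave alone.
- mug: Blue mug, 80 mm diameter, 90 mm high, near right. Origin: centre of the underside. Leave alone.
- mouse: Black computer mouse, 100 x 60 x 34 mm, on a green pad at the near left. Origin: centre of the underside. Leave alone.
- lens: Black hand lens lying flat at the right: ring 78 mm across, 12 mm high, with a handle to its own -x reaching 138 mm from the ring's centre. Origin: underside of the ring's centre. Leave alone.
- jar: Amber jar with white cap, 70 mm diameter, 85 mm high, beyond the case. Origin: centre of the underside. Leave alone.

How it is judged:
On the way, in this order (a step that is already met when the one before it is completed fails the run):
1. the bar has been swung over past upright, towards the catch (value of joint hook between 0.1 and 1.3 rad), for 0.1 s.
2. the bar is home under the bolt, which has snapped back over it (value of joint hook below 0.07 rad and value of joint bolt below 0.0015 m), for 0.1 s.
At the end, for the whole second after the job is handed in: The bar lies still below 0.07 rad with its nose under the bolt, and the bolt has sprung back to within 1.5 mm of fully out (all of step 2 and velocity of joint hook below 0.05 rad/s); the robot touches nothing.
It fails at once if the bar was slammed: swung down faster than 3 rad/s before reaching the catch (velocity of joint hook below -3 rad/s and value of joint hook above 0.3 rad).
It fails at once if the bar (or anything else) was forced into the catch with more than 25 N (contact force between catch and anything else above 25 N).
It fails at once if something else was moved more than 25 mm (distance of any of flask, sprayer, tin, mug, mouse, lens, jar from where it was at the start of the episode above 0.025 m).
It also fails if it takes over 48 s, if anything falls off the work surface, if the arm or the gripper's body presses on something with over 40 N, if the wrist force passes 120 N, or if a joint passes its speed limit or range.

## Working session

There is one attempt and no reset: what is moved stays moved. The work goes in short steps, Python scripts to look and compute and a shell command to move; the robot and the scene stay as the last step left them, time stands still between calls to the robot, and variables do not carry over. Pictures are saved under pics/ and viewed, at most 10 in all, crops included, and the job is handed in when it is done.

```bash
mkdir -p pics; cat > h.py <<'E'
import numpy as np, cv2
from cell import *
from scipy.spatial.transform import Rotation as R
def cam(n):
    d=get_image(n); o=np.array(d["orientation"],float)
    d["R"]=o if o.shape==(3,3) else (R.from_rotvec(o) if o.size==3 else R.from_quat(o)).as_matrix()
    d["p"]=np.array(d["position"]); return d
def ray(d,pt):
    v=np.array([(pt[0]*512-d["cx"])/d["fx"],(pt[1]*384-d["cy"])/d["fy"],1]); v=d["R"]@v; return v/np.linalg.norm(v)
def tri(ds,pts):
    A=np.zeros((3,3));b=np.zeros(3);P=[]
    for d,p in zip(ds,pts):
        v=ray(d,p);M=np.eye(3)-np.outer(v,v);A+=M;b+=M@d["p"];P.append((M,d["p"]))
    x=np.linalg.solve(A,b); return x,[np.linalg.norm(M@(x-c)) for M,c in P]
E
python3 - <<'E'
from h import *
s=observe(); print({k:np.round(v,3) for k,v in s.items()})
ds=[cam("scene"),cam("top")]
for d,n in zip(ds,["scene","top"]):
    cv2.imwrite(f"pics/{n}0.png",d["image"][:,:,::-1]); print(n,d["position"],d["orientation"],d["fx"])
for l in ["case","pivot","tip","catch","tin","flask","sprayer","mug","jar","lens","mouse"]:
    r=[place_of(l,n) for n in ["scene","top"]]
    print(l,[[ (np.round(q["point"],3).tolist(),round(q["score"],2)) for q in x[:2]] for x in r])
    if r[0] and r[1]:
        x,e=tri(ds,[q[0]["point"] for q in r]);print("   ",x.round(4),np.round(e,4))
E
```

```text
{'clock': np.float64(0.0), 'joints': array([-1.343,  0.435,  0.025,  1.574, -0.012,  1.134, -0.075]), 'dq': array([-0.001,  0.001,  0.001,  0.001, -0.   , -0.   , -0.   ]), 'joint_efforts': array([ 0.0000e+00, -6.6783e+01,  9.8500e-01, -3.1447e+01, -6.1000e-02,
        4.2000e-02,  0.0000e+00]), 'position': array([0.203, 0.591, 0.226]), 'ee_rot': array([-5.170e-01, -3.099e+00,  2.000e-03]), 'force': array([ 0.127,  0.042, -0.329]), 'ft_torque': array([-0.027,  0.029,  0.018]), 'gripper_force': np.float64(0.0), 'width': np.float64(1.0)}
scene [1.09893804 0.81921594 0.80385253] [-0.69482656 -2.4861357   1.26330488] 389.25692435252074
top [ 0.34387689 -0.00611297  1.41544747] [-2.12482419  2.15327698 -0.19730501] 470.895652947969
case [[([0.534, 0.571], 0.6)], [([0.461, 0.517], 0.78)]]
    [0.5537 0.0565 0.0077] [0.0075 0.0075]
pivot [[([0.568, 0.545], 0.6), ([0.664, 0.815], 0.52)], [([0.399, 0.51], 0.86)]]
    [0.5501 0.1393 0.1027] [0.004 0.004]
tip [[([0.611, 0.511], 0.52)], [([0.316, 0.49], 0.77), ([0.495, 0.312], 0.19)]]
    [0.5562 0.2348 0.2135] [0.0009 0.0009]
catch [[([0.5, 0.491], 0.77)], [([0.514, 0.515], 0.82)]]
    [ 0.5528 -0.0303  0.0701] [0.0027 0.0027]
tin [[([0.474, 0.545], 0.68)], [([0.471, 0.437], 0.45)]]
    [0.6419 0.0331 0.0654] [0.0002 0.0002]
flask [[([0.667, 0.815], 0.91)], []]
sprayer [[([0.342, 0.476], 0.67)], [([0.681, 0.37], 0.57)]]
    [ 0.733 -0.299 -0.006] [0.003 0.003]
mug [[([0.518, 0.378], 0.77)], [([0.728, 0.733], 0.85)]]
    [ 0.3085 -0.3533 -0.    ] [0.0019 0.0019]
jar [[([0.369, 0.621], 0.75), ([0.531, 0.577], 0.65)], [([0.499, 0.31], 0.66)]]
    [ 0.8095 -0.0076 -0.0046] [0.0044 0.0044]
lens [[([0.36, 0.39], 0.67)], [([0.801, 0.474], 0.59)]]
    [ 0.6089 -0.485  -0.0018] [0.0039 0.0039]
mouse [[([0.813, 0.739], 0.83)], [([0.182, 0.685], 0.95), ([0.218, 0.49], 0.47)]]
    [0.3729 0.4716 0.0119] [0.0001 0.0001]
```

```bash
python3 -c "
import cv2
a=cv2.imread('pics/scene0.png');cv2.imwrite('pics/s1.png',cv2.resize(a[100:384,130:512],None,fx=2,fy=2))
a=cv2.imread('pics/top0.png');cv2.imwrite('pics/t1.png',cv2.resize(a[80:340,50:430],None,fx=2,fy=2))"
```

```text
(no output)
```

View pics/s1.png

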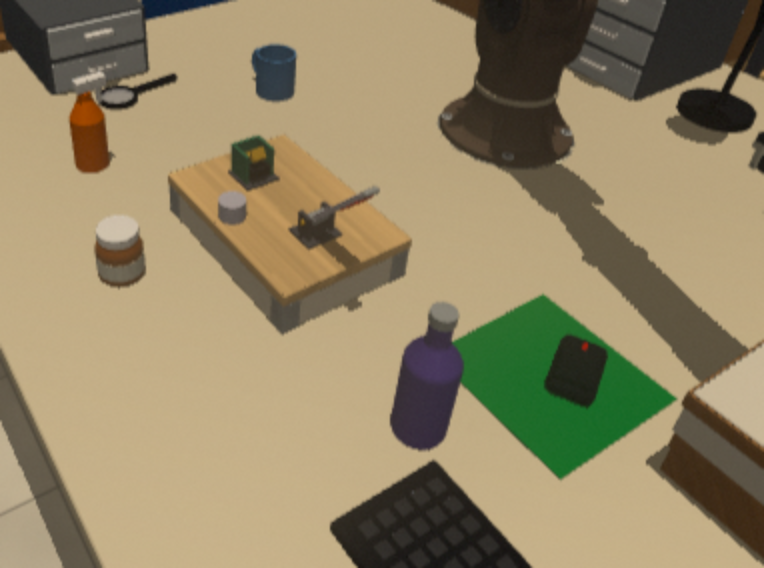

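View pics/t1.png

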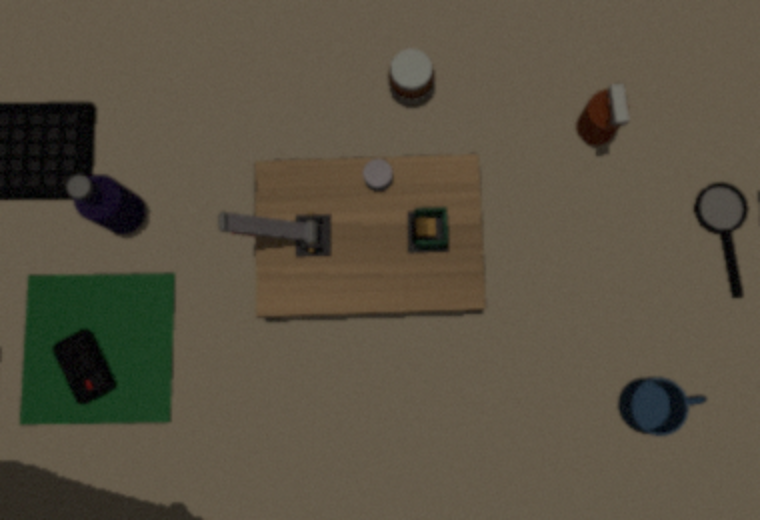

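The scene view shows the bar leaning open toward the flask, with its tip at about (372,190) in the crop. The top view shows the case nearly aligned with world y, the bar tip at about (222,222), the catch at (428,230) and the tin at (377,173), beside the bar's path. Next I'll pin down the yaw, flask position and bar angle.

```bash
python3 - <<'E'
from h import *
d=cam("top"); s=cam("scene")
def plane(d,px,z):
    v=ray(d,(px[0]/512,px[1]/384)); return d["p"]+v*(z-d["p"][2])/v[2]
C=[plane(d,(50+u/2,80+v/2),.075) for u,v in [(255,162),(478,155),(484,310),(258,316)]]
for c in C: print(c.round(4))
print("centre",np.mean(C,0).round(4),"len",np.linalg.norm(C[0]-C[1]),np.linalg.norm(C[1]-C[2]))
for a,b in [(0,1),(3,2)]:
    e=C[a]-C[b]; print("yaw",np.degrees(np.arctan2(-e[0],e[1])))
p=place_of("flask","scene")[0]["point"]; print("flask",plane(s,(p[0]*512,p[1]*384),0).round(3))
for k in range(3):
    a=place_of("tip","scene");b=place_of("tip","top")
    if a and b: print("tip",tri([s,d],[a[0]["point"],b[0]["point"]])[0].round(4))
    a=place_of("pivot","scene");b=place_of("pivot","top")
    if a and b: print("piv",tri([s,d],[a[0]["point"],b[0]["point"]])[0].round(4))
print(R.from_rotvec(observe()["ee_rot"]).as_matrix().round(3))
E
```

```text
[0.6617 0.2186 0.075 ]
[ 0.6685 -0.1066  0.075 ]
[ 0.4421 -0.1097  0.075 ]
[0.438  0.2108 0.075 ]
centre [0.5526 0.0532 0.075 ] len 0.32527626296302414 0.2263583617978165
yaw 1.198702396875296
yaw 0.7459662206277644
flask [0.605 0.432 0.   ]
tip [0.5547 0.2408 0.2183]
piv [0.5618 0.1453 0.1038]
tip [0.5547 0.2408 0.2183]
piv [0.5618 0.1453 0.1038]
tip [0.5547 0.2408 0.2183]
piv [0.5618 0.1453 0.1038]
[[-0.946  0.325  0.   ]
 [ 0.325  0.946 -0.   ]
 [-0.     0.    -1.   ]]
```

```bash
python3 -m handwheel '[[0,0,0,0,0,1],[0,0,0,0,0,1],[0,0,0,0,0,1],[0,0,0,0,0,1],[0,0,0,0,0,1],[0,0,0,0,0,1],[0,0,0,0,0,1],[0,0,0,0,0,1]]' 0 20
python3 -m handwheel '[[0,0,0,0,0,1],[0,0,0,0,0,1],[0,0,0,0,0,1],[0,0,0,0,0,1],[0,0,0,0,0,1],[0,0,0,0,0,1],[0,0,0,0,0,1],[0,0,0,0,0,1]]'
python3 -m handwheel '[[0,0,0,0,0,1],[0,0,0,0,0,0.5],[0,0,0,0,0,0],[0,0,0,0,0,0]]'
python3 -c "
from h import *
s=observe();print(R.from_rotvec(s['ee_rot']).as_matrix().round(3),s['position'],s['joints'].round(2) if hasattr(s['joints'],'round') else s['joints'])"
```

```text
clock: 2.62
position: [0.203, 0.5911, 0.2268]
ee_rot: [-1.356, -2.834, -0.0]
force: [-0.1, -0.2, -0.0]
width: 0.469
gripper_force: 0.0
clock: 3.28
position: [0.203, 0.5911, 0.2268]
ee_rot: [-2.085, -2.35, -0.0]
force: [-0.3, 1.2, 0.9]
width: 0.005
gripper_force: 0.0
clock: 3.62
position: [0.2029, 0.5912, 0.2267]
ee_rot: [2.199, 2.243, 0.0]
force: [0.2, 0.2, -0.8]
width: 0.0
gripper_force: 0.0
[[-0.02  1.    0.  ]
 [ 1.    0.02 -0.  ]
 [-0.    0.   -1.  ]] [0.20292128 0.59115521 0.22673351] [-1.53  0.44  0.3   1.59 -0.14  1.13 -1.18]
```

```bash
python3 -m handwheel '[[-0.8,1,-0.2,0,0,0],[-0.8,1,-0.2,0,0,0],[-0.8,1,0,0,0,0],[-0.8,1,0,0,0,0],[-0.8,1,0,0,0,0],[-0.8,1,0,0,0,0],[-0.8,1,0,0,0,0],[-0.8,1,0,0,0,0]]'
python3 -m handwheel '[[-0.8,1,0,0,0,0],[-0.8,1,0,0,0,0],[-0.8,1,0,0,0,0],[-0.8,1,0,0,0,0],[-0.8,1,0,0,0,0],[-0.8,1,0,0,0,0],[-0.8,1,0,0,0,0],[-0.8,1,0,0,0,0]]'
python3 -m handwheel '[[-0.8,1,0,0,0,0],[-0.8,0.6,0,0,0,0],[0,0,0.8,0,0,0],[0,0,0.8,0,0,0],[0,0,0.4,0,0,0],[0,0,0,0,0,0]]'
```

```text
clock: 4.28
position: [0.3662, 0.4652, 0.2349]
ee_rot: [-2.199, -2.243, -0.0]
force: [0.2, 0.5, -0.1]
width: 0.006
gripper_force: 0.0
clock: 4.95
position: [0.5286, 0.3401, 0.2349]
ee_rot: [-2.199, -2.243, -0.0]
force: [1.2, -0.1, 0.6]
width: 0.007
gripper_force: 0.0
clock: 5.45
position: [0.559, 0.3092, 0.1927]
ee_rot: [-2.199, -2.242, 0.005]
force: [-0.5, 0.3, 0.3]
width: 0.005
gripper_force: 0.0
```

```bash
python3 -m handwheel '[[-0.6,0,0,0,0,0],[-0.6,0,0,0,0,0],[-0.6,-0.1,0,0,0,0],[-0.4,-0.1,0,0,0,0],[-0.4,0,0,0,0,0],[-0.4,0,0,0,0,0],[-0.4,0,-0.1,0,0,0],[-0.4,0,-0.1,0,0,0]]'
python3 -m handwheel '[[-0.4,0,-0.2,0,0,0],[-0.4,0,-0.2,0,0,0],[-0.4,0,-0.2,0,0,0],[-0.4,0,-0.2,0,0,0],[-0.4,0,-0.2,0,0,0],[-0.4,0,-0.2,0,0,0],[0,0,0,0,0,0]]'
python3 - <<'E'
from h import *
ds=[cam("scene"),cam("top")]
r=[place_of("tip",n) for n in ["scene","top"]]; print(r)
if r[0] and r[1]: print(tri(ds,[q[0]["point"] for q in r]))
a=ds[0]["image"][120:280,200:400,::-1];b=ds[1]["image"][130:290,130:330,::-1]
cv2.imwrite("pics/p1.png",cv2.resize(np.hstack([a,b]),None,fx=2,fy=2))
E
```

```text
clock: 6.12
position: [0.5583, 0.2366, 0.2006]
ee_rot: [-2.197, -2.243, -0.01]
force: [0.2, 7.0, 5.2]
width: 0.008
gripper_force: 3.4
clock: 6.7
position: [0.5586, 0.1826, 0.2233]
ee_rot: [2.204, 2.238, -0.001]
force: [0.5, -0.8, 0.5]
width: 0.005
gripper_force: 0.0
[[{'point': [0.5838, 0.4448], 'score': 0.67}, {'point': [0.6635, 0.8208], 'score': 0.25}], [{'point': [0.1754, 0.6826], 'score': 0.63}, {'point': [0.3602, 0.4836], 'score': 0.45}]]
(array([0.48099137, 0.29213761, 0.31663615]), [np.float64(0.13756038504953733), np.float64(0.13756038504953735)])
```

View pics/p1.png

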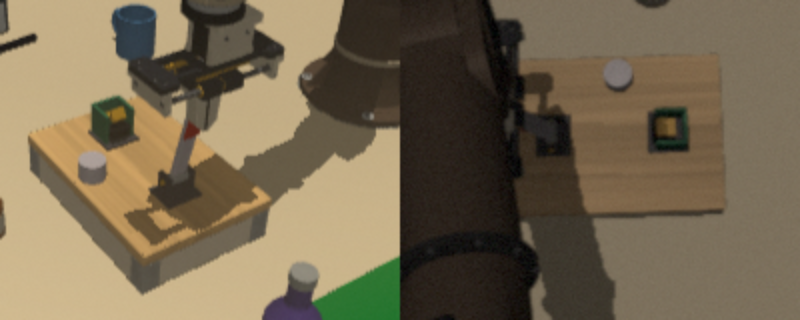

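The bar is nearly upright, with its red pad at about (190,130) in the crop and the closed fingers directly behind it. I'll continue along an arc about the pivot.

```bash
python3 -m handwheel '[[-0.5,-0.1,0.1,0,0,0],[-0.5,-0.1,0.1,0,0,0],[-0.5,-0.1,0.1,0,0,0],[-0.5,0,0.1,0,0,0],[-0.5,0,0.1,0,0,0],[-0.5,0,0,0,0,0],[-0.5,0,0,0,0,0],[0,0,0,0,0,0]]'
python3 -m handwheel '[[-0.5,0,0.2,0,0,0],[-0.5,0,0.3,0,0,0],[-0.5,0,0.3,0,0,0],[-0.4,0,0.4,0,0,0],[-0.4,0,0.4,0,0,0],[-0.4,0,0.4,0,0,0],[0,0,0,0,0,0],[0,0,0,0,0,0]]'
python3 - <<'E'
from h import *
ds=[cam("scene"),cam("top")]
a=ds[0]["image"][120:280,200:400,::-1];b=ds[1]["image"][130:290,130:330,::-1]
cv2.imwrite("pics/p2.png",cv2.resize(np.hstack([a,b]),None,fx=2,fy=2))
E
```

```text
clock: 7.57
position: [0.5537, 0.1121, 0.2127]
ee_rot: [2.204, 2.237, -0.002]
force: [-0.3, -0.1, 0.4]
width: 0.003
gripper_force: 0.0
clock: 8.23
position: [0.554, 0.0607, 0.1718]
ee_rot: [-2.202, -2.239, 0.003]
force: [-0.5, 0.2, 0.4]
width: 0.007
gripper_force: 0.0
```

View pics/p2.png

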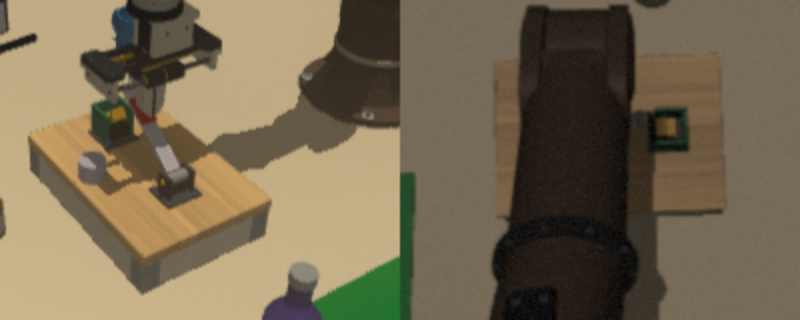

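The bar has swung over to about 0.6 rad, with the fingers on the pad and clear of the tin and catch. Next I'll go down to about 0.25 rad and then feel for the seat.

```bash
python3 -m handwheel '[[-0.3,0,0.4,0,0,0],[-0.3,0,0.4,0,0,0],[-0.2,0,0.4,0,0,0],[-0.2,0,0.4,0,0,0],[0,0,0,0,0,0]]'
python3 -m handwheel '[[0,0,0.2,0,0,0],[-0.1,0,0.2,0,0,0]]'
python3 -m handwheel '[[0,0,0.1,0,0,0],[0,0,0.1,0,0,0]]'
```

```text
clock: 8.75
position: [0.5539, 0.0399, 0.1388]
ee_rot: [-2.202, -2.239, 0.004]
force: [-0.1, -0.3, -0.3]
width: 0.007
gripper_force: 0.0
clock: 8.92
position: [0.5552, 0.0397, 0.1325]
ee_rot: [-2.201, -2.242, -0.0]
force: [-0.7, 0.7, 1.3]
width: 0.009
gripper_force: 0.4
clock: 9.08
position: [0.5552, 0.0393, 0.1286]
ee_rot: [2.201, 2.241, 0.0]
force: [-0.2, -1.1, 6.3]
width: 0.006
gripper_force: 2.7
```

```bash
for i in 1; do :; done
python3 -m handwheel '[[0,0,0.05,0,0,0],[0,0,0.05,0,0,0]]' | grep -E 'pos|^force'
python3 -m handwheel '[[0,0,0.05,0,0,0],[0,0,0.05,0,0,0]]' | grep -E 'pos|^force'
python3 -m handwheel '[[0,0,0.05,0,0,0]]' | grep -E 'pos|^force'
```

```text
position: [0.5553, 0.039, 0.1273]
force: [-2.6, -1.8, 10.0]
position: [0.5553, 0.0387, 0.1255]
force: [-2.9, -3.3, 11.0]
position: [0.5553, 0.0385, 0.1246]
force: [-4.1, -2.5, 11.3]
```

```bash
python3 -m handwheel '[[0,0,0.05,0,0,0],[0,0,0.05,0,0,0]]' | grep -E 'pos|^force'
python3 -m handwheel '[[0,0,0.05,0,0,0]]' | grep -E 'pos|^force'
```

```text
position: [0.5553, 0.0382, 0.1226]
force: [-2.1, -3.8, 7.5]
position: [0.5554, 0.0383, 0.1214]
force: [-0.7, -3.8, 4.9]
```

```bash
python3 -m handwheel '[[0,0,0.05,0,0,0]]' | grep -E 'pos|^force'
```

```text
position: [0.5555, 0.0384, 0.1203]
force: [-0.6, -3.0, 4.1]
```

```bash
python3 -m handwheel '[[0,0,0.05,0,0,0]]' | grep -E 'pos|^force'
```

```text
position: [0.5555, 0.0384, 0.1192]
force: [0.3, -4.0, 4.9]
```

```bash
python3 -m handwheel '[[0,0,0.05,0,0,0]]' | grep -E 'pos|^force'
```

```text
position: [0.5555, 0.0388, 0.1181]
force: [0.1, -1.5, 3.1]
```

```bash
python3 -m handwheel '[[0,0,0.05,0,0,0]]' | grep -E 'pos|^force'
```

```text
position: [0.5554, 0.0395, 0.1168]
force: [0.5, -0.1, 0.0]
```

```bash
python3 -m handwheel '[[0,0,0.05,0,0,0]]' | grep -E 'pos|^force'
```

```text
position: [0.555, 0.04, 0.1155]
force: [0.3, -0.0, 1.3]
```

```bash
python3 -m handwheel '[[0,0,0,0,0,0]]' | grep -E 'pos|^force'
```

```text
position: [0.5549, 0.04, 0.1153]
force: [0.3, -0.5, 0.3]
```

```bash
python3 -m handwheel '[[0,0,0.05,0,0,0]]' | grep -E 'pos|^force'
```

```text
position: [0.555, 0.0399, 0.1146]
force: [-0.0, 0.7, 0.7]
```

```bash
python3 -m handwheel '[[0,0,0.05,0,0,0]]' | grep -E 'pos|^force'
```

```text
position: [0.5551, 0.0399, 0.1139]
force: [-5.7, 0.7, 17.2]
```

```bash
python3 -m handwheel '[[0,0,0.05,0,0,0]]' | grep -E 'pos|^force'
```

```text
position: [0.5551, 0.0399, 0.1137]
force: [-8.8, 0.8, 27.5]
```

The force is rising sharply, so that is the hard seat. Backing off now.

```bash
python3 -m handwheel '[[0,0,-0.2,0,0,0],[0,0,-0.5,0,0,0],[0,0,-1,0,0,0],[0,0,-1,0,0,0],[0,0,-1,0,0,0],[0,0,-1,0,0,0],[0,0,-1,0,0,0],[0,0,-1,0,0,0]]'
python3 -m handwheel '[[0.5,0,-1,0,0,0],[1,0,-0.5,0,0,0],[1,0,0,0,0,0],[1,0,0,0,0,0],[1,0,0,0,0,0],[1,0,0,0,0,0],[1,0,0,0,0,0],[0,0,0,0,0,0]]'
python3 - <<'E'
from h import *
ds=[cam("scene"),cam("top")]
r=[place_of("tip",n) for n in ["scene","top"]]; print(r)
if r[0] and r[1]: print(tri(ds,[q[0]["point"] for q in r]))
a=ds[0]["image"][140:260,200:330,::-1];b=ds[1]["image"][140:260,180:310,::-1]
cv2.imwrite("pics/p3.png",cv2.resize(np.hstack([a,b]),None,fx=3,fy=3))
E
```

```text
clock: 11.17
position: [0.5549, 0.0394, 0.2482]
ee_rot: [2.201, 2.241, 0.0]
force: [0.7, -0.4, 0.9]
width: 0.003
gripper_force: 0.0
clock: 11.83
position: [0.5519, 0.1746, 0.2767]
ee_rot: [-2.193, -2.247, -0.002]
force: [-1.0, 0.2, 0.6]
width: 0.002
gripper_force: 0.0
[[{'point': [0.5098, 0.475], 'score': 0.57}], [{'point': [0.5016, 0.5034], 'score': 0.57}]]
(array([ 0.55552421, -0.00914779,  0.10876115]), [np.float64(0.003090986390000364), np.float64(0.0030909863900003077)])
```

View pics/p3.png

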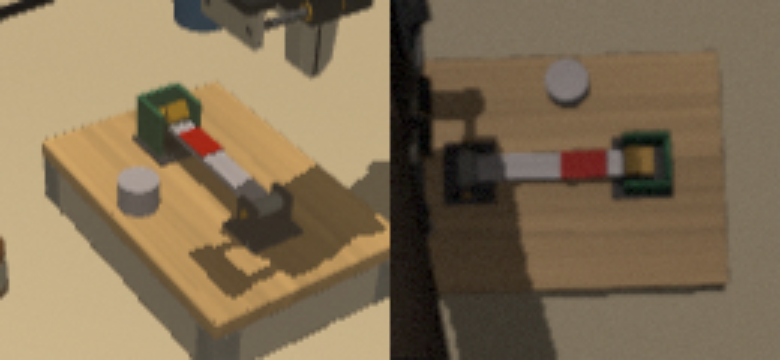

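The bar lies level with its nose under the brass bolt (top view, about (635,163)). The tin hasn't moved and the gripper is clear. The press force peaked at about 11 N, dropped to zero, then rose hard at the seat, which fits the bolt having snapped over.

```bash
python3 -c "
from cell import *
print(sign_off())"
```

```text
the job is handed in; nothing more can be done
None
```

The clamp bar is closed at about 0.02 rad with its nose under the bolt. I pressed the red pad with at most 27.5 N by the readings, about 20 N on the catch. Then I moved the gripper clear and handed the job in; no verdict came back.

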